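# Fit a filter tube into the push-fit port of an air manifold

## Robot

A 7-joint arm with a two-finger parallel gripper is mounted at the origin on a cart in front of the work surface, level with it; the furniture and walls round the work are solid. World frame = base frame: x ahead of the robot, y to its left, z up, the work surface at z = 0. Lengths are in m, angles in degrees, forces in N, time in s.
With the tool pointing down it reaches from about 0.425 to 1.025 m from the base axis. Payload 9.4 kg.
Tool frame: the origin (TCP) lies on the mounting face of the last link; the fingertips stand 173 mm ahead of it and the grasp point (between the pads) lies 155 mm ahead of it (bot.nose_length is the distance from the TCP to the fingertips, in m); z points along the fingers, y is the direction in which the jaws open and shut (so a half turn about z gives the same grasp; the last joint's range is limited). The gripper opens to 85 mm and grips with 20 to 120 N. Pads are 22 mm wide; open, the fingers measure 114 mm over their backs; the gripper's body (76 mm by 85 mm) begins 54 mm behind the grasp point. The pads swing forward as they close: fully open they stand 13 mm farther back than shut.
Start: joints at [-72.519, 34.337, -0.143, 91.639, 0.103, 54.024, -4.572], TCP at [0.27, 0.673, 0.405] pointing down, gripper open.
Joint ranges: [-147.43, 147.43], [-19.82, 112.94], [-74.19, 73.91], [6.32, 146.72], [-59.91, 239.91], [6.04, 106.73], [-150.56, 150.56]. Speed limits (degrees/s): [127.2, 127.2, 172.46, 172.46, 180, 180, 180].

## Interface

Orientations are given as [roll, pitch, yaw] about the fixed x, y, z axes, in that order (R = Rz(yaw) Ry(pitch) Rx(roll)).
In Python, from rig import state, eyes, ticket, bot gives the robot as it stands.
- The arm moves only by the tool send_rows, never from a script. Its argument "rows" is text: rows parted by semicolons, each of 7 numbers parted by spaces: the closure, from -1 (fully open) to 1 (shut), then the shift along the tool's x, y, z in mm, then the turn, a rotation vector about the tool's x, y, z in rad. A call has 1 to 20 rows; each row is the pose to reach, as a shift and turn from the pose commanded when the call began, along the tool's axes at that moment; what a row does not reach only later rows make up. A row lasts 1/10 s, in which the tool goes at most 50 mm and 8.59 degrees, less where a joint would pass 70% of its speed; a pose out of reach is approached as far as the arm can. A call with a gripper value outside its range is refused whole. The fingers move at their own pace and stop on an object; "force" is the grip in N (left out, the last holds). Time passes only in rows, so rows that repeat a pose let the fingers close. It gives the time, the measured TCP pose, the force and the opening at its end, in the units of the state.
- state(): the state, without advancing time (a new reading comes with each control period).
- eyes.get_image(name): name is "scene" or "side" or "wrist"; returns a dict with "image" (400x640x3 uint8, red, green, blue), "fx", "fy", "cx", "cy" (pixels), "extrinsics" (4x4, takes a point from camera to world coordinates). Camera axes: x right, y up, looking along -z (the intrinsics and any distortion apply to the point x, -y, -z); pixel columns grow to the right and rows downward; lengths in m; the calibration is good to about 2 mm. A picture is of the moment at which its call begins. There is no depth.
- ticket.hand_in(): hands the job in, once; it reports no verdict.
The state is a dict: "clock": time; "joints": joint angles; "joint_vel": joint speeds; "effort": joint torques, N m; "ee_pos": TCP position; "eef_rot": TCP orientation; "ft_force": force on the tool from outside, world axes, zero at the start; "moment": the same for the moment, N m; "width": opening from 0.0 (shut) to 1.0 (fully open).
Only numpy, scipy, OpenCV 4.12 (cv2) and the standard library are available. Lean on these libraries where they do the work, as an engineer would, in place of code of your own. Each camera call takes 0.05 s, during which the arm holds its last target.

## Task

Take the filter tube out of the rack and push its bare metal stem into the open push-fit port of the air manifold, past the gripping seal, until it bears firmly, fully home, on the stop inside; then let go, leaving it there. Push with feeling, never harder than about 15 newtons, so that the fitting is not forced. Leave the other tubes and the things on the bench where they are.

Things in the scene. Friction and masses are not known exactly. Their poses are not given: they have to be found in the camera images.
- filter: The filter tube, 100 mm long, 50 g, standing stem down in the rack. Origin: centre of the stem's lower end; z up along the tube. Metal stem, 12 mm diameter, to z = 46 mm (nose tapered to 7 mm over the lowest 6 mm); plain white barrel, 22 mm diameter, 46 to 86 mm; grey cap, 25 mm diameter, to 94 mm; grey nipple, 11 mm diameter, to 100 mm. No coloured screw cap, unlike the sample tubes.
- filter_grip (a point): The middle of the filter tube's white barrel, on its axis, 72 mm above the stem's lower end: the place to grip.
- port (a point): Centre of the mouth of the manifold's open push-fit port, 64 mm above the bench; z points up out of it. The flared black collar is 21 mm wide at the mouth and narrows over 6 mm to a 14 mm bore. The stop, a sprung pad, lies 22 to 40 mm below the mouth: the depth differs from case to case and cannot be seen, only felt; 6 to 24 mm of stem stay in view. The pad yields 1 mm for each 8 N.
- manifold: The air manifold, screwed to the bench: a metal block 60 x 110 x 45 mm with two black collars on top, 50 mm apart, one open and flared, the other blanked with a solid grey plug. Origin: centre of the block's underside; x across the block, y along it, z up. The open port is 25 mm from the centre towards -y.
- rack: The blue tube rack, 76 x 212 x 56 mm, fixed. Origin: centre of its underside; x across, y along, z up. The filter tube and the two sample tubes stand in its middle row (x = 0), at y = -60, 12 and 84 mm in any order. The filter tube's barrel rests on the upper deck, 54 mm above the bench; the holes are 16 mm wide.
- tube_long: Capped sample tube, 16 mm diameter, 101 mm long, standing in the rack. Origin: lower end. To be left there.
- tube_short: Capped sample tube, 16 mm diameter, 89 mm long, standing in the rack. Origin: lower end. To be left there.
- cover_slips: Small cover glass box, 31 x 32 x 18 mm, on the bench. To be left alone.
- slide_box: Slide box, 87 x 34 x 26 mm, on the bench. To be left alone.
- forceps: Forceps, 130 mm long, lying on the bench. To be left alone.
- petri: Petri dish, 90 mm diameter, 16 mm high, on the bench. To be left alone.
- seal (a point): Centre of the gripping seal in the open port, on its axis, 13 mm below the mouth: six sprung lips, 2 mm in the stem's way. From 11 to 20 mm depth the nose is pushed through them (rising to 8 to 14 N); then they grip the stem, which slides on against 3 to 6 N of friction until it meets the stop and the force rises again. They hold it on the stop when let go.
Mind the look-alikes: they are no part of the job. Several things have the shape of the rack; the one meant has the colours described above.

How it is judged:
By the outcome, as a careful person would: the job done as asked, in the order asked, and still so for the second after the job is handed in, with the robot touching nothing.
It also fails if it takes over 43 s, if anything falls off the work surface, if the arm or the gripper's body presses on something with over 40 N, if the wrist force passes 120 N, or if a joint passes its speed limit or range.

## Working session

There is one attempt and no reset: what is moved stays moved. The work goes in short steps, Python scripts to look and compute and a tool call to move; the robot and the scene stay as the last step left them, time stands still between calls to the robot, and variables do not carry over. Pictures are saved under pics/ and viewed, and the job is handed in when it is done.

Besides the shell and the picture viewer there is one more tool, called after "Emit:" as name(argument=value, ...), one argument or row to a line, values as JSON. send_rows: Moves the arm, as the interface text tells. Its arguments: {"type":"object","properties":{"rows":{"type":"string"},"force":{"type":"number"}},"required":["rows"]}

```bash
mkdir -p pics; ls
python3 - <<'E'
from rig import state, eyes, ticket, bot
import cv2
print(state()); print(bot.nose_length)
for n in ("scene","side","wrist"):
    d=eyes.get_image(n); cv2.imwrite(f"pics/{n}0.png",d["image"][:,:,::-1])
    print(n,d["fx"],d["fy"],d["cx"],d["cy"],[k for k in d]);print(d["extrinsics"])
E
```

```text
pics
{'clock': 0.0, 'joints': array([-72.52079981,  34.38659466,  -0.14672077,  91.67982692,
         0.1055056 ,  54.02373984,  -4.57312661]), 'joint_vel': array([0.01754509, 0.03972815, 0.08022518, 0.0386548 , 0.00514912,
       0.07687883, 0.10098462]), 'effort': array([ 5.79410407e-04, -7.76469898e+01,  1.56474262e+00, -2.58010304e+01,
        1.22828566e-02,  9.02176456e-03,  1.03585211e-05]), 'ee_pos': array([0.27002495, 0.67263245, 0.40379718]), 'eef_rot': array([-1.79910449e+02,  9.59052748e-03,  1.58130873e+02]), 'ft_force': array([ 0.45479711,  0.02148425, -0.76561589]), 'moment': array([-0.02843451,  0.02205242,  0.0171784 ]), 'width': 0.9972551643835309}
0.1734
scene 438.5438032820851 438.5438032820851 319.07384776305605 203.21563245631438 ['image', 'fx', 'fy', 'cx', 'cy', 'extrinsics']
[[ 0.75969474  0.38782056 -0.52197617 -0.12703189]
 [-0.65027248  0.45689475 -0.60695377 -0.6381835 ]
 [ 0.00309902  0.80052633  0.59928957  0.84030177]
 [ 0.          0.          0.          1.        ]]
side 467.5276629688397 467.5276629688397 319.32121186181473 200.64994495535313 ['image', 'fx', 'fy', 'cx', 'cy', 'extrinsics']
[[-0.83758862  0.22990436 -0.49556967 -0.10065562]
 [-0.54558449 -0.30556591  0.7803634   1.1988562 ]
 [ 0.02797975  0.92399863  0.38137078  0.59855571]
 [ 0.          0.          0.          1.        ]]
wrist 340.5876596105141 340.5876596105141 324.67822012962483 208.05545147975263 ['image', 'fx', 'fy', 'cx', 'cy', 'extrinsics']
[[ 0.37364005 -0.87886329 -0.29663517  0.19397814]
 [ 0.92757177  0.3533527   0.1214598   0.70203776]
 [-0.00192972 -0.32053266  0.9472355   0.37303532]
 [ 0.          0.          0.          1.        ]]
```

View pics/scene0.png

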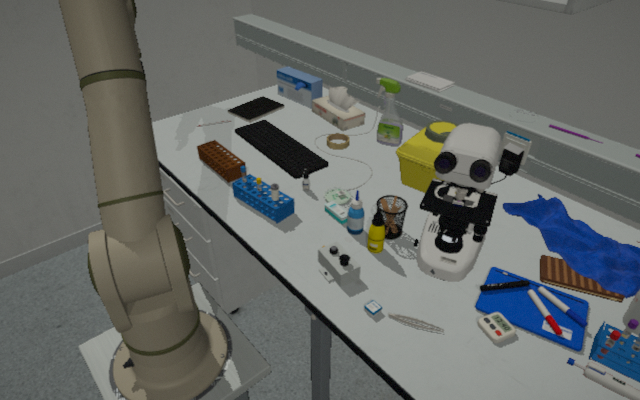

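View pics/side0.png

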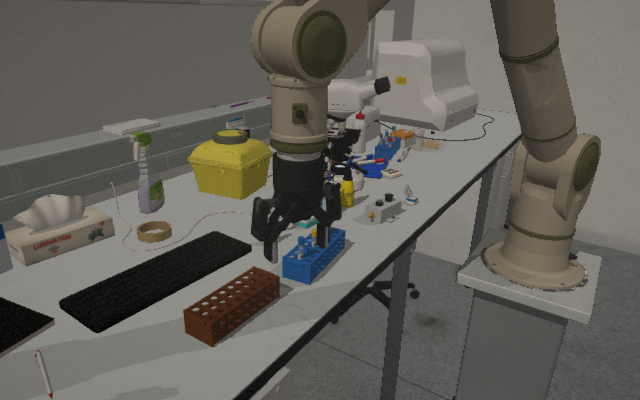

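View pics/wrist0.png

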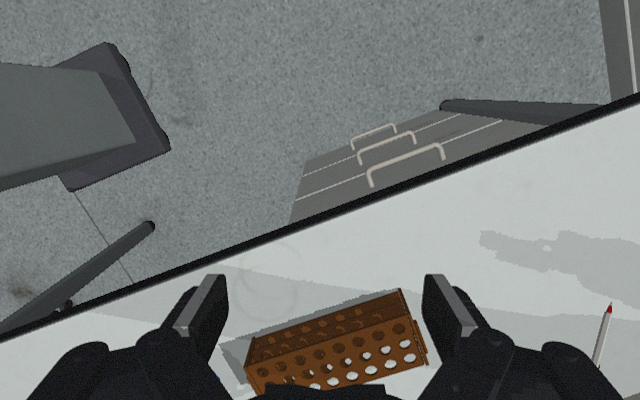

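Run:
```python
import cv2, numpy as np
a=cv2.imread("pics/scene0.png")
s=cv2.imread("pics/side0.png")
c=lambda im,x,y,w,h,k:cv2.resize(im[y:y+h,x:x+w],None,fx=k,fy=k,interpolation=cv2.INTER_CUBIC)
cv2.imwrite("pics/c1.png",np.vstack([c(a,225,165,80,60,8)[:290*2//2+190],][:1]))
cv2.imwrite("pics/c2.png",c(a,305,230,80,60,8))
cv2.imwrite("pics/c3.png",c(s,275,180,150,110,5))
```

```text
(no output)
```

View pics/c1.png

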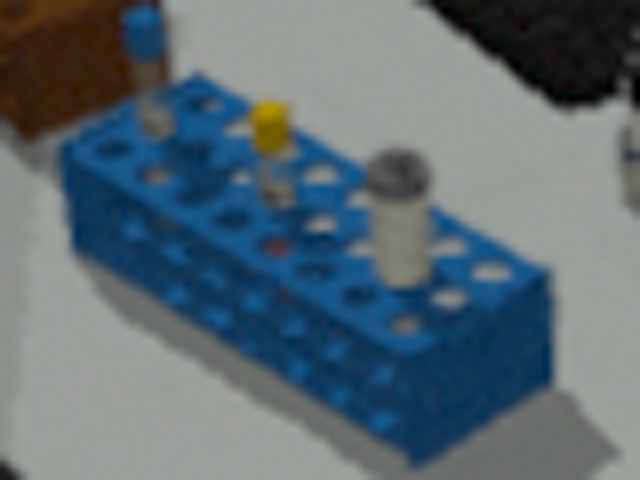

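View pics/c2.png

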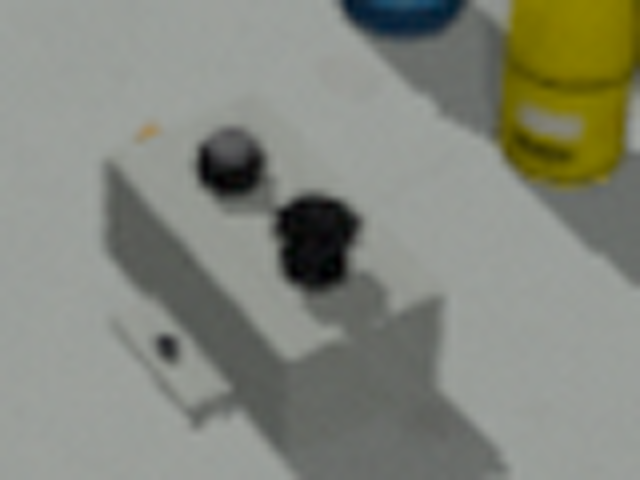

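View pics/c3.png

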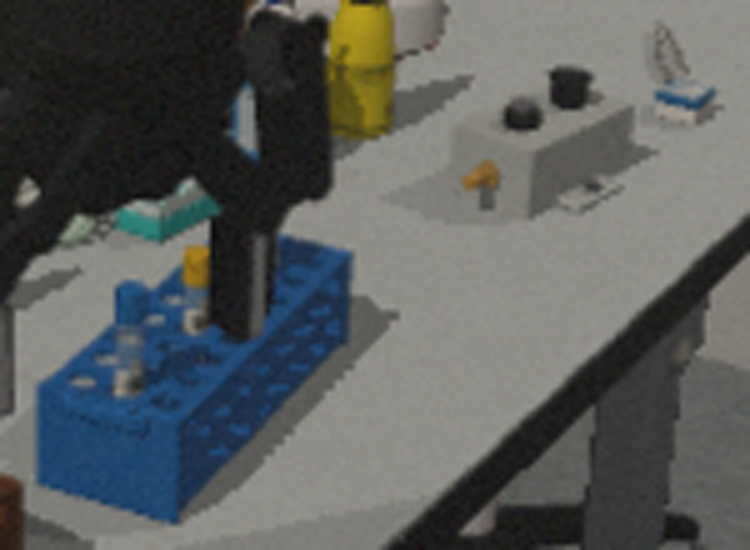

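```bash
cat > h.py <<'E'
import numpy as np
from rig import state, eyes, ticket, bot
from scipy.spatial.transform import Rotation as R
import cv2
def ray(d,u,v):
    E=d["extrinsics"]; r=E[:3,:3]@np.array([(u-d["cx"])/d["fx"],-(v-d["cy"])/d["fy"],-1]); return E[:3,3],r
def atz(d,u,v,z):
    o,r=ray(d,u,v); return o+r*(z-o[2])/r[2]
def proj(d,p):
    E=d["extrinsics"]; q=E[:3,:3].T@(np.array(p)-E[:3,3]); return np.array([d["cx"]+d["fx"]*q[0]/-q[2], d["cy"]-d["fy"]*q[1]/-q[2]])
def tri(*os):
    A=np.zeros((3,3));b=np.zeros(3)
    for o,r in os:
        r=r/np.linalg.norm(r);P=np.eye(3)-np.outer(r,r);A+=P;b+=P@o
    return np.linalg.solve(A,b)
E
python3 - <<'E'
from h import *
d=eyes.get_image("scene"); s=eyes.get_image("side")
c=lambda x,y:(225+x/8,165+y/8)
print("filter z74",atz(d,*c(401,228),.074), "top z108",atz(d,*c(398,165),.105))
for n,p in dict(nr=(418,350),r=(550,270),l=(65,148),back=(200,75)).items(): print(n,atz(d,*c(*p),.056))
m=lambda x,y:(305+x/8,230+y/8)
print("port",atz(d,*m(316,213),.064),"plug",atz(d,*m(232,150),.064))
S=lambda x,y:(275+x/5,180+y/5)
print("port side",atz(s,*S(570,72),.064), tri(ray(d,*m(316,213)),ray(s,*S(570,72))))
E
```

```text
filter z74 [0.47144762 0.26031392 0.074     ] top z108 [0.46996261 0.25715231 0.105     ]
nr [0.44493977 0.2149619  0.056     ]
r [0.51235077 0.22283465 0.056     ]
l [0.41611817 0.41181156 0.056     ]
back [0.48624444 0.4217656  0.056     ]
port [ 0.45111239 -0.06581488  0.064     ] plug [ 0.45045864 -0.02676895  0.064     ]
port side [ 0.44703203 -0.06960704  0.064     ] [ 0.44771137 -0.06798754  0.0657085 ]
```

Candidates: brown rack (220,160), blue rack (262,198), and a far blue rack at (615,350). Only the blue rack at (262,198) has a white barrel with a grey cap, at (275,192). The sample tubes have a blue cap (243,170) and a yellow cap (259,181). The open flared collar is at (344,257) and the blanked one at (334,250). I'll hover above the filter tube next.

Emit:
send_rows(
  rows="-1 -341 -310 35 0 0 1.051;-1 -341 -310 35 0 0 1.051;-1 -341 -310 35 0 0 1.051;-1 -341 -310 35 0 0 1.051;-1 -341 -310 35 0 0 1.051;-1 -341 -310 35 0 0 1.051;-1 -341 -310 35 0 0 1.051;-1 -341 -310 35 0 0 1.051;-1 -341 -310 35 0 0 1.051;-1 -341 -310 35 0 0 1.051;-1 -341 -310 35 0 0 1.051;-1 -341 -310 35 0 0 1.051;-1 -341 -310 35 0 0 1.051;-1 -341 -310 35 0 0 1.051;-1 -341 -310 35 0 0 1.051",
)

```text
clock: 1.75
ee_pos: [0.4706, 0.2592, 0.3697]
eef_rot: [-180.0, -0.0, 98.0]
ft_force: [0.4, 0.5, -0.6]
width: 1.001
```

Run:
```python
from h import *
s=state();print(s["clock"],s["ee_pos"],s["eef_rot"],s["ft_force"],s["joints"])
w=eyes.get_image("wrist"); cv2.imwrite("pics/w1.png",w["image"][:,:,::-1])
print(proj(w,[.4705,.258,.108]),proj(w,[.4705,.258,.054]))
```

```text
1.75 [0.47058441 0.25918302 0.36965884] [-1.79996582e+02 -8.64859407e-03  9.80230457e+01] [ 0.40575124  0.47013872 -0.55733575] [-46.1957384   24.80361867  15.69225636 119.01363866 -10.75975096
  37.49054538 -15.29127294]
[324.19675712 213.54360459] [324.225165   192.71957014]
```

View pics/w1.png

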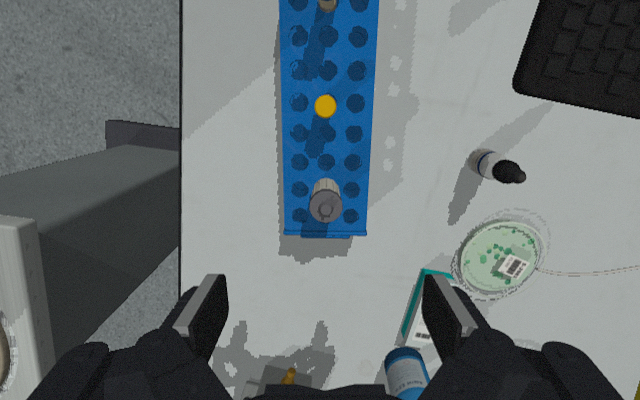

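Run:
```python
from h import *
w=eyes.get_image("wrist"); im=w["image"][:,:,::-1]
cv2.imwrite("pics/w1c.png",cv2.resize(im[160:240,285:365],None,fx=7,fy=7,interpolation=cv2.INTER_CUBIC))
```

```text
(no output)
```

View pics/w1c.png

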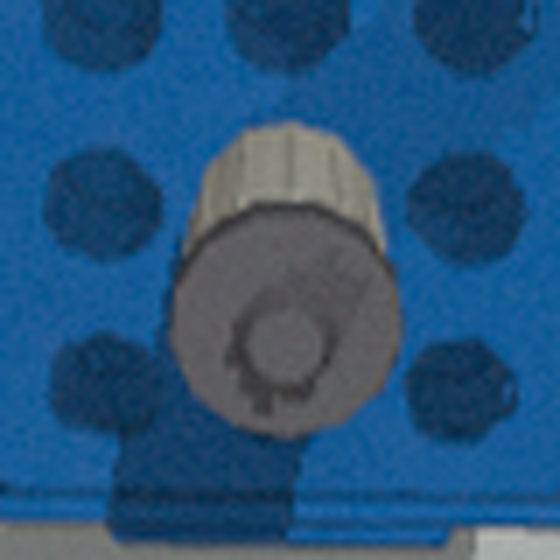

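Run:
```python
from h import *
w=eyes.get_image("wrist")
print(atz(w,325.7,209,.108),atz(w,326,206,.102),atz(w,326.1,177.4,.054))
```

```text
[0.47129345 0.26107401 0.108     ] [0.47149532 0.26138015 0.102     ] [0.47042288 0.271237   0.054     ]
```

Emit:
send_rows(
  rows="-1 1.5 0.8 40 0 0 0;-1 1.5 0.8 80 0 0 0;-1 1.5 0.8 110 0 0 0;-1 1.5 0.8 125 0 0 0;-1 1.5 0.8 135 0 0 0;-1 1.5 0.8 135 0 0 0;-1 1.5 0.8 135 0 0 0",
)

```text
clock: 2.6
ee_pos: [0.4719, 0.2597, 0.2352]
eef_rot: [180.0, -0.0, 97.9]
ft_force: [-0.2, 0.5, -0.1]
width: 1.001
```

Run:
```python
from h import *
w=eyes.get_image("wrist"); im=w["image"][:,:,::-1]
cv2.imwrite("pics/w2.png",im)
print(state()["ee_pos"],state()["ft_force"])
```

```text
[0.47196332 0.25980536 0.23553213] [-0.53973118 -0.64103207  0.12240606]
```

View pics/w2.png

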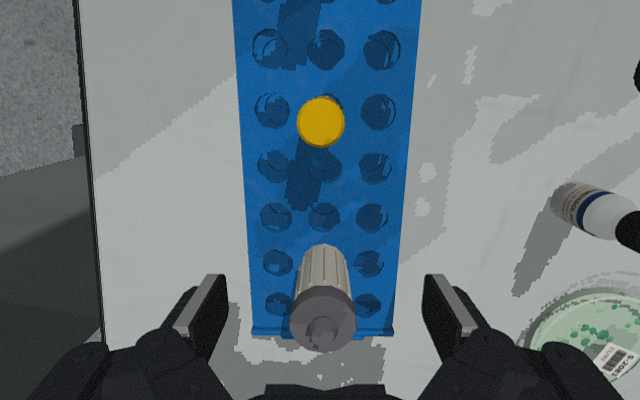

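Emit:
send_rows(
  force=60,
  rows="0 0 0 0 0 0 0;0.3 0 0 0 0 0 0;0.6 0 0 0 0 0 0;1 0 0 0 0 0 0;1 0 0 0 0 0 0;1 0 0 0 0 0 0;1 0 0 0 0 0 0;1 0 0 0 0 0 0;1 0 0 0 0 0 0;1 0 0 0 0 0 0",
)

```text
clock: 3.65
ee_pos: [0.4717, 0.2597, 0.235]
eef_rot: [180.0, -0.0, 97.9]
ft_force: [-0.3, 0.0, 5.6]
width: 0.261
```

Emit:
send_rows(
  rows="1 0 0 -15 0 0 0;1 0 0 -40 0 0 0;1 0 0 -80 0 0 0;1 0 0 -115 0 0 0;1 0 0 -120 0 0 0;1 0 0 -120 0 0 0;1 0 0 -120 0 0 0",
)

```text
clock: 4.35
ee_pos: [0.4713, 0.2596, 0.3538]
eef_rot: [-179.9, 0.0, 97.9]
ft_force: [0.6, 0.4, -0.3]
width: 0.258
```

Run:
```python
from h import *
print(state()["ee_pos"],state()["ft_force"])
w=eyes.get_image("wrist"); im=w["image"][:,:,::-1].copy()
s=eyes.get_image("side"); ims=s["image"][:,:,::-1]
cv2.imwrite("pics/w3.png",im)
cv2.imwrite("pics/s3.png",cv2.resize(ims[110:290,230:430],None,fx=4,fy=3.3))
```

```text
[0.47127436 0.25964126 0.35379334] [ 0.60904258  0.39302948 -0.32769507]
```

View pics/w3.png

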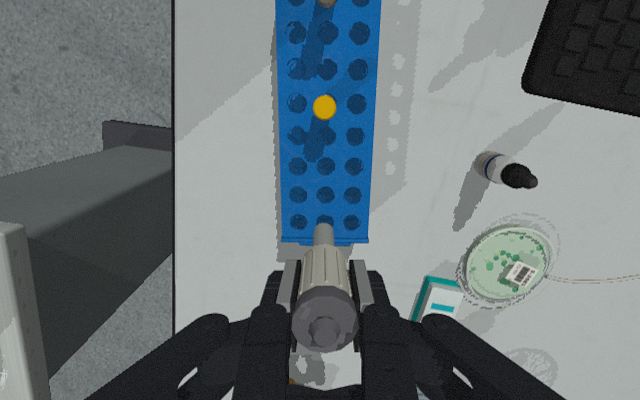

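View pics/s3.png

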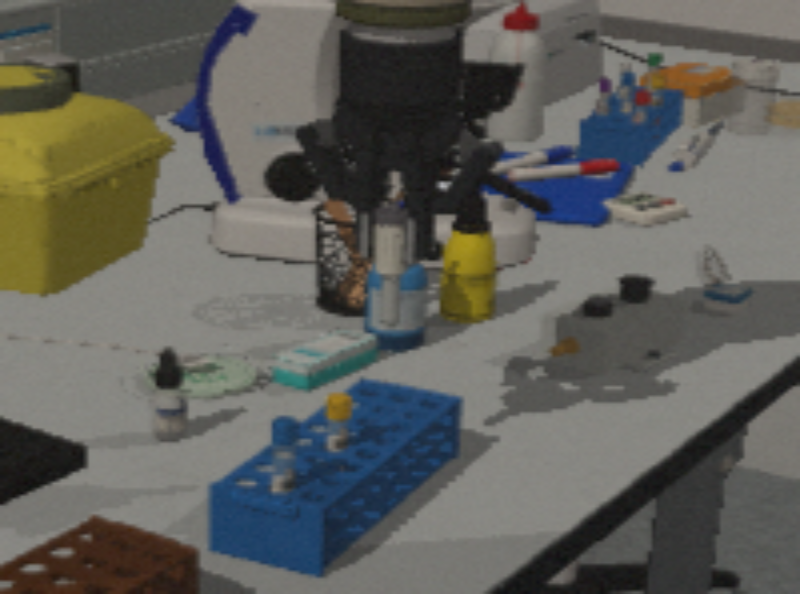

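Run:
```python
from h import *
d=eyes.get_image("scene"); s=eyes.get_image("side")
print(atz(d,356,232,0),atz(d,376,250,0), atz(d,392,234,0))
# heights: top pixel
for b,t in (((356,232),(356,192)),((376,250),(378,213))):
    p=atz(d,*b,0)
    print([ (z,proj(d,[p[0],p[1],z]).round()) for z in (.1,.13,.16)],t)
```

```text
[0.59580385 0.0352871  0.        ] [ 5.84242742e-01 -5.63581042e-02  1.11022302e-16] [ 0.66979617 -0.03936426  0.        ]
[(0.1, array([358., 205.])), (0.13, array([359., 196.])), (0.16, array([359., 187.]))] (356, 192)
[(0.1, array([379., 222.])), (0.13, array([380., 213.])), (0.16, array([381., 204.]))] (378, 213)
```

Emit:
send_rows(
  rows="1 -353 -72 0 0 0 0;1 -353 -72 0 0 0 0;1 -353 -72 0 0 0 0;1 -353 -72 0 0 0 0;1 -353 -72 0 0 0 0;1 -353 -72 0 0 0 0;1 -353 -72 0 0 0 0;1 -353 -72 0 0 0 0;1 -353 -72 0 0 0 0;1 -353 -72 0 0 0 0;1 -353 -72 0 0 0 0;1 -353 -72 0 0 0 0;1 -353 -72 0 0 0 0;1 -353 -72 0 0 0 0;1 -353 -72 0 0 0 0;1 -353 -72 0 0 0 0",
)

```text
clock: 6.15
ee_pos: [0.4489, -0.0997, 0.3547]
eef_rot: [180.0, 0.0, 97.9]
ft_force: [-0.7, -0.5, -1.3]
width: 0.264
```

Run:
```python
from h import *
s=state();print(s["clock"],s["ee_pos"],s["eef_rot"],s["ft_force"],s["width"],s["joints"])
w=eyes.get_image("wrist"); im=w["image"][:,:,::-1].copy()
cv2.imwrite("pics/w4.png",im)
print(proj(w,[.449,-.068,.064]))
```

```text
6.15 [ 0.44891615 -0.09973309  0.35471793] [1.79996104e+02 7.76094126e-04 9.79244953e+01] [-0.74536452 -0.48989371 -1.26633425] 0.2640829822529994 [ -5.32923368  21.33691914  14.36247798 129.04890056 -10.20774588
  30.61874028  24.81835822]
[330.18393198 160.87385727]
```

View pics/w4.png

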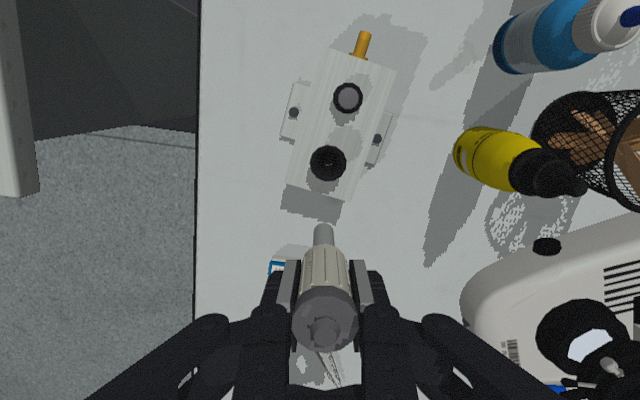

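Run:
```python
from h import *
w=eyes.get_image("wrist"); im=w["image"][:,:,::-1].copy()
cv2.imwrite("pics/w4c.png",cv2.resize(im[135:265,280:380],None,fx=6,fy=6,interpolation=cv2.INTER_CUBIC)[:600])
cv2.imwrite("pics/w4d.png",cv2.resize(im[205:265,285:365],None,fx=8,fy=8,interpolation=cv2.INTER_CUBIC))
```

```text
(no output)
```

View pics/w4c.png

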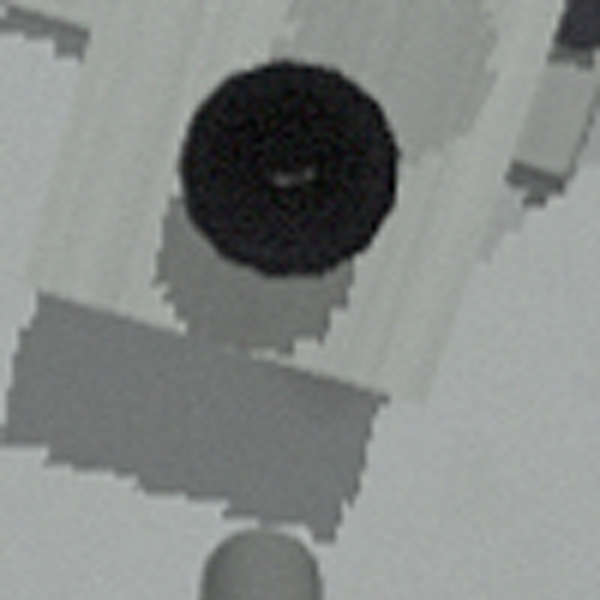

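View pics/w4d.png

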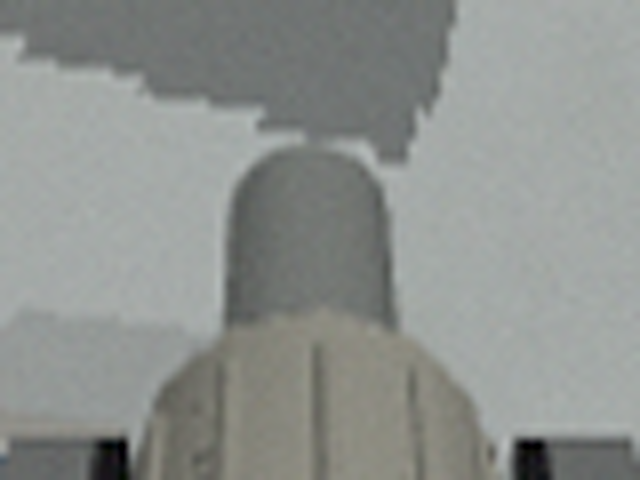

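Run:
```python
from h import *
w=eyes.get_image("wrist"); s=state(); p=s["ee_pos"]; M=R.from_euler("xyz",s["eef_rot"],degrees=True).as_matrix()
port=atz(w,328.3,163.1,.064);print("port",port)
g=p+M@[0,0,.155]
for off in (.155+.072-.006,.155+.072):
  c=p+M@[0,0,off]; r=.006 if off<.225 else .0035
  print(proj(w,c),[proj(w,c+r*(M[:,0]*a+M[:,1]*b)).round(1) for a,b in ((1,0),(0,1),(0,-1))])
print("tip by image",atz(w,323.5,222.9,.128),p+M@[.0035,0,.227])
print(M[:,0],M[:,1], port-p, M.T@(port-p))
d=eyes.get_image("scene"); sd=eyes.get_image("side")
cv2.imwrite("pics/s4.png",cv2.resize(sd["image"][150:230,350:430,::-1],None,fx=7,fy=7,interpolation=cv2.INTER_CUBIC))
cv2.imwrite("pics/d4.png",cv2.resize(d["image"][195:285,300:400,::-1],None,fx=6,fy=6,interpolation=cv2.INTER_CUBIC))
```

```text
port [ 0.44778824 -0.07003929  0.064     ]
[324.5707957  234.24656384] [array([324.6, 225. ]), array([334.5, 234.2]), array([314.7, 234.3])]
[324.56483621 230.45377245] [array([324.6, 225.2]), array([330.2, 230.4]), array([318.9, 230.5])]
tip by image [ 0.4475947  -0.09490583  0.128     ] [ 0.44846444 -0.09644455  0.12771333]
[-1.37514131e-01  9.90499804e-01 -3.99586890e-05] [9.90499800e-01 1.37514135e-01 9.87600335e-05] [-0.00113404  0.02986611 -0.29071347] [0.02974994 0.00295503 0.29071257]
```

View pics/s4.png

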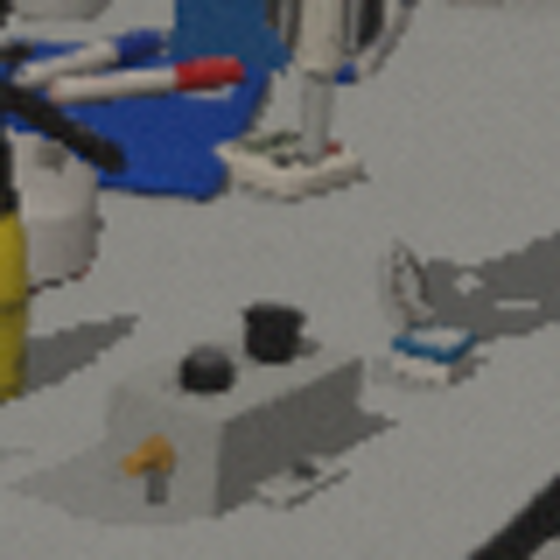

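View pics/d4.png

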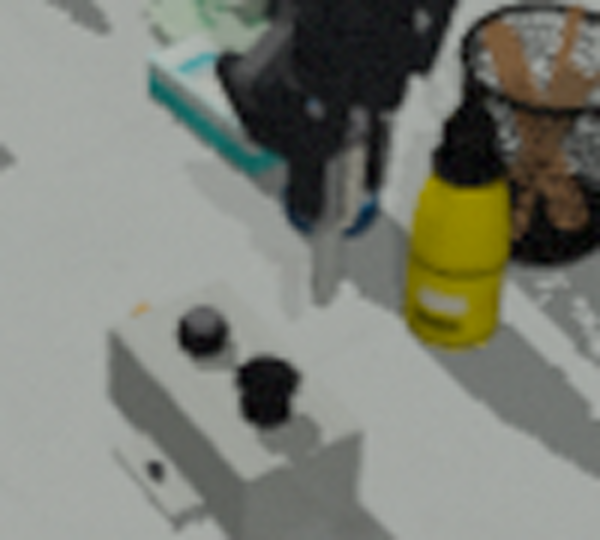

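Emit:
send_rows(
  rows="1 14 1.8 0 0 0 0;1 28.2 3.6 0 0 0 0;1 28.2 3.6 20 0 0 0;1 28.2 3.6 40 0 0 0;1 28.2 3.6 54 0 0 0;1 28.2 3.6 54 0 0 0;1 28.2 3.6 54 0 0 0;1 28.2 3.6 54 0 0 0",
)

```text
clock: 7.2
ee_pos: [0.4488, -0.0716, 0.3013]
eef_rot: [179.9, 0.0, 97.9]
ft_force: [0.8, -0.1, -0.9]
width: 0.261
```

Run:
```python
from h import *
s=state();print(s["clock"],s["ee_pos"],s["eef_rot"],s["ft_force"],s["width"])
w=eyes.get_image("wrist"); d=eyes.get_image("scene"); sd=eyes.get_image("side")
cv2.imwrite("pics/w5.png",cv2.resize(w["image"][150:280,260:400,::-1],None,fx=4,fy=4,interpolation=cv2.INTER_CUBIC))
a=cv2.resize(sd["image"][160:230,350:420,::-1],None,fx=5.7,fy=5.7,interpolation=cv2.INTER_CUBIC)
b=cv2.resize(d["image"][210:280,310:380,::-1],None,fx=5.7,fy=5.7,interpolation=cv2.INTER_CUBIC)
cv2.imwrite("pics/ds5.png",np.hstack([a,b]))
```

```text
7.2 [ 0.44879576 -0.07160188  0.30133634] [1.79945669e+02 1.19460147e-02 9.78957507e+01] [ 0.81105731 -0.12132744 -0.93702114] 0.26050281970570854
```

View pics/w5.png

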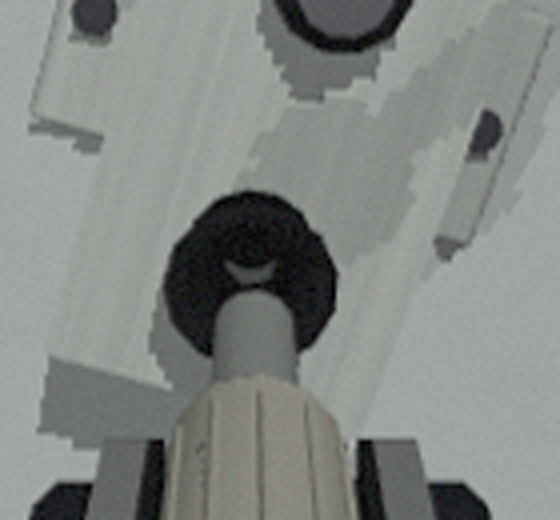

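View pics/ds5.png

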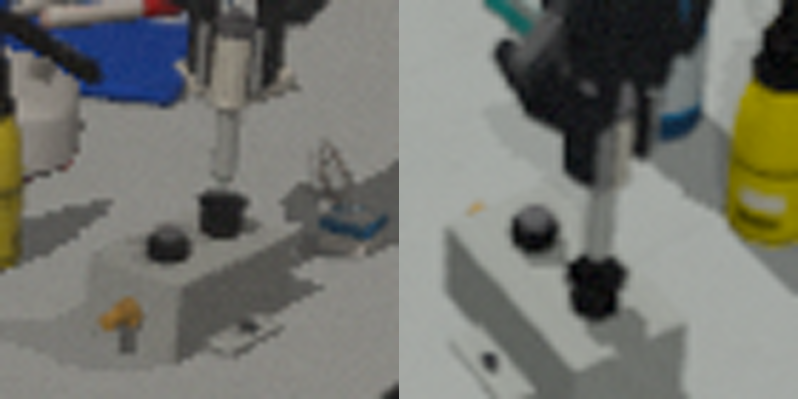

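Run:
```python
from h import *
w=eyes.get_image("wrist"); s=state(); p=s["ee_pos"]; M=R.from_euler("xyz",s["eef_rot"],degrees=True).as_matrix()
# fit: mouth outer circle extents
for c in ((322.75,218),):
  port=atz(w,*c,.064); 
  for r in (.0135,.0145,.015): print(port,[(proj(w,port+[r*np.cos(a),r*np.sin(a),0])-[260,150])*4 for a in np.radians([8,98,188,278])])
tip=atz(w,323.9,222.5,.3013-.227)-.0035*M[:,0]
print(tip, M.T@(port-tip), M.T@(tip-p))
```

```text
[ 0.44730626 -0.06729588  0.064     ] [array([334.54156727, 271.7156745 ]), array([250.60634968, 192.06741836]), array([167.44610516, 272.28436746]), array([251.37848007, 348.85218874])]
[ 0.44730626 -0.06729588  0.064     ] [array([340.72934119, 271.69461502]), array([250.57656179, 186.01884563]), array([161.25643729, 272.30543338]), array([251.40593623, 354.42729411])]
[ 0.44730626 -0.06729588  0.064     ] [array([343.82320279, 271.68408537]), array([250.56163461, 182.98780981]), array([158.16157799, 272.31596643]), array([251.41963498, 357.20889148])]
[ 0.448407   -0.06980762  0.07430061] [ 0.00264114 -0.00075677  0.01029925] [ 0.00170183 -0.00035219  0.22697126]
```

Run:
```python
from h import *
p=state()["ee_pos"]
for n in ("scene","side","wrist"):
  d=eyes.get_image(n); 
  print(n,"TCP-axis tip",proj(d,[p[0],p[1],p[2]-.227]),"port cands",proj(d,[.4473,-.0673,.064]),proj(d,[.4478,-.07,.064]))
  if n!="wrist":
    u,v=proj(d,[.4475,-.0685,.070]).astype(int)
    c=d["image"][v-22:v+22,u-22:u+22,::-1]
    cv2.imwrite(f"pics/{n}6.png",cv2.resize(c,None,fx=13,fy=13,interpolation=cv2.INTER_NEAREST)); print(u-22,v-22)
a=cv2.imread("pics/scene6.png");b=cv2.imread("pics/side6.png")
o=cv2.resize(np.hstack([a,b]),(800,400),interpolation=cv2.INTER_AREA);cv2.imwrite("pics/z6.png",o)
```

```text
scene TCP-axis tip [345.49295747 255.27217142] port cands [343.80446321 257.61499288] [344.67878619 258.09322764]
322 234
side TCP-axis tip [389.03979898 191.05781916] port cands [388.60558821 194.5984043 ] [388.83055166 194.30831847]
366 170
wrist TCP-axis tip [324.36709368 230.53230568] port cands [323.05497187 218.27784956] [323.25709008 222.24565484]
```

View pics/z6.png

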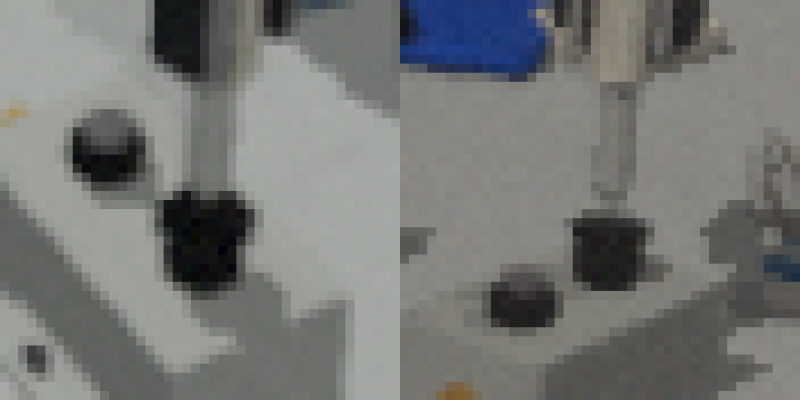

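Emit:
send_rows(
  rows="1 2.4 -0.4 0 0 0 0;1 2.4 -0.4 4 0 0 0;1 2.4 -0.4 8 0 0 0;1 2.4 -0.4 11 0 0 0;1 2.4 -0.4 13 0 0 0;1 2.4 -0.4 15 0 0 0;1 2.4 -0.4 15 0 0 0",
)

```text
clock: 8.25
ee_pos: [0.4478, -0.0692, 0.2854]
eef_rot: [-180.0, -0.0, 97.9]
ft_force: [-0.2, -0.3, 0.4]
width: 0.256
```

Run:
```python
from h import *
s=state();print(s["clock"],s["ee_pos"],s["eef_rot"],s["ft_force"],s["moment"],s["width"])
w=eyes.get_image("wrist")
cv2.imwrite("pics/w7.png",cv2.resize(w["image"][170:270,270:380,::-1],None,fx=6,fy=6,interpolation=cv2.INTER_CUBIC))
```

```text
8.25 [ 0.44784894 -0.0691916   0.28538302] [-1.79972265e+02 -2.95030966e-03  9.78999193e+01] [-0.20504199 -0.25741119  0.38373214] [0.01291699 0.01960675 0.02132068] 0.25568209430063765
```

View pics/w7.png

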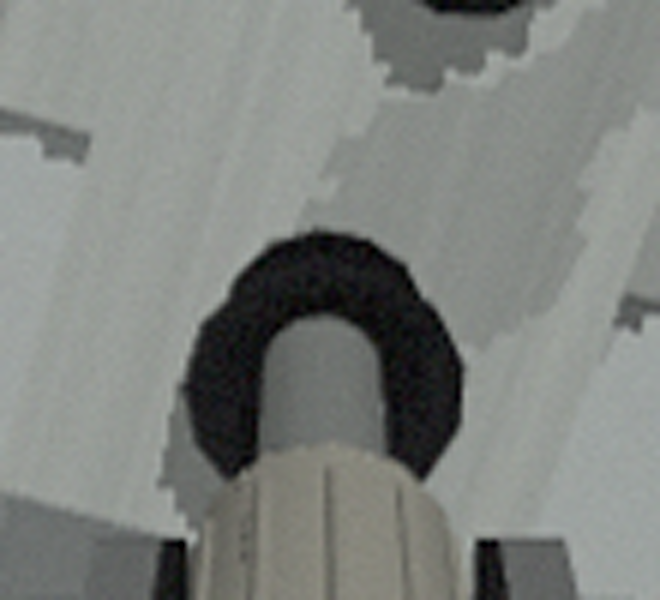

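Run:
```python
from h import *
w=eyes.get_image("wrist"); s=state(); p=s["ee_pos"]; M=R.from_euler("xyz",s["eef_rot"],degrees=True).as_matrix()
tip=atz(w,323.7,222.5,p[2]-.227)-.0035*M[:,0]
top=atz(w,270+325/6,170+232/6,.064)-.0138*M[:,0]
print(tip,top,M.T@(top-tip))
for dx in(0,): print([(proj(w,top+.0138*(M[:,0]*np.cos(a)+M[:,1]*np.sin(a)))-[270,170])*6 for a in np.radians([0,90,-90,135,-135])])
```

```text
[ 0.44703655 -0.06747401  0.05866357] [ 0.4472718  -0.06691651  0.06400014] [ 0.00051982  0.0003093  -0.0053366 ]
[array([325., 232.]), array([462.22836655, 361.52829098]), array([188.21895337, 361.90100988]), array([420.80803276, 449.99505449]), array([229.9508798 , 450.25718579])]
```

Emit:
send_rows(
  rows="1 0.5 0.3 1 0 0 0;1 0.5 0.3 2 0 0 0;1 0.5 0.3 3 0 0 0;1 0.5 0.3 4 0 0 0;1 0.5 0.3 5 0 0 0;1 0.5 0.3 5 0 0 0",
)

```text
clock: 8.95
ee_pos: [0.4481, -0.0686, 0.2806]
eef_rot: [-180.0, 0.0, 97.9]
ft_force: [0.4, -0.2, -0.7]
width: 0.261
```

Emit:
send_rows(
  rows="1 0 0 0.7 0 0 0;1 0 0 1.4 0 0 0;1 0 0 2 0 0 0",
)

```text
clock: 9.25
ee_pos: [0.4482, -0.0686, 0.2787]
eef_rot: [180.0, 0.0, 97.9]
ft_force: [-0.4, -0.4, 0.7]
width: 0.261
```

Emit:
send_rows(
  rows="1 0 0 0.7 0 0 0;1 0 0 1.4 0 0 0;1 0 0 2 0 0 0",
)

```text
clock: 9.55
ee_pos: [0.4481, -0.0686, 0.2767]
eef_rot: [180.0, 0.0, 97.9]
ft_force: [-0.5, -0.8, 3.1]
width: 0.259
```

Emit:
send_rows(
  rows="1 0 0 0.5 0 0 0;1 0 0 1 0 0 0;1 0 0 1.5 0 0 0",
)

```text
clock: 9.85
ee_pos: [0.4482, -0.0686, 0.2753]
eef_rot: [180.0, 0.0, 97.9]
ft_force: [0.2, -0.5, 5.6]
width: 0.258
```

Emit:
send_rows(
  rows="1 0 0 0.5 0 0 0;1 0 0 1 0 0 0",
)

```text
clock: 10.05
ee_pos: [0.4482, -0.0686, 0.2743]
eef_rot: [180.0, 0.0, 97.9]
ft_force: [-0.6, -0.5, 5.2]
width: 0.261
```

Emit:
send_rows(
  rows="1 0 0 0.5 0 0 0;1 0 0 1 0 0 0",
)

```text
clock: 10.25
ee_pos: [0.4482, -0.0686, 0.2734]
eef_rot: [180.0, 0.0, 97.9]
ft_force: [-0.1, -0.3, 8.5]
width: 0.259
```

Emit:
send_rows(
  rows="1 0 0 0.5 0 0 0;1 0 0 1 0 0 0",
)

```text
clock: 10.45
ee_pos: [0.4482, -0.0686, 0.2723]
eef_rot: [180.0, 0.0, 97.9]
ft_force: [-0.5, 0.3, 4.3]
width: 0.258
```

Emit:
send_rows(
  rows="1 0 0 0.5 0 0 0;1 0 0 1 0 0 0",
)

```text
clock: 10.65
ee_pos: [0.4481, -0.0686, 0.2711]
eef_rot: [180.0, 0.0, 97.9]
ft_force: [-0.3, -0.2, 3.5]
width: 0.263
```

Emit:
send_rows(
  rows="1 0 0 0.5 0 0 0;1 0 0 1 0 0 0",
)

```text
clock: 10.85
ee_pos: [0.4481, -0.0686, 0.2701]
eef_rot: [-180.0, 0.0, 97.9]
ft_force: [-0.1, -0.1, 3.5]
width: 0.258
```

Emit:
send_rows(
  rows="1 0 0 0.6 0 0 0;1 0 0 1.1 0 0 0",
)

```text
clock: 11.05
ee_pos: [0.4481, -0.0686, 0.269]
eef_rot: [-180.0, -0.0, 97.9]
ft_force: [-1.0, -0.5, 3.3]
width: 0.254
```

Emit:
send_rows(
  rows="1 0 0 0.6 0 0 0;1 0 0 1.1 0 0 0",
)

```text
clock: 11.25
ee_pos: [0.4481, -0.0686, 0.2679]
eef_rot: [-180.0, 0.0, 97.9]
ft_force: [-0.4, 0.1, 2.9]
width: 0.265
```

Emit:
send_rows(
  rows="1 0 0 0.6 0 0 0;1 0 0 1.1 0 0 0",
)

```text
clock: 11.45
ee_pos: [0.4481, -0.0686, 0.267]
eef_rot: [180.0, -0.0, 97.9]
ft_force: [-0.2, -0.3, 8.7]
width: 0.261
```

Emit:
send_rows(
  rows="1 0 0 0.2 0 0 0;1 0 0 0.2 0 0 0",
)

```text
clock: 11.65
ee_pos: [0.4481, -0.0686, 0.2669]
eef_rot: [180.0, 0.0, 97.9]
ft_force: [0.4, -1.5, 6.7]
width: 0.263
```

Emit:
send_rows(
  rows="1 0 0 0.3 0 0 0;1 0 0 0.3 0 0 0",
)

```text
clock: 11.85
ee_pos: [0.4481, -0.0686, 0.2666]
eef_rot: [180.0, -0.0, 97.9]
ft_force: [0.4, -0.2, 9.2]
width: 0.261
```

Run:
```python
from h import *
f=[]
for i in range(4):
  w=eyes.get_image("wrist"); f.append(state()["ft_force"][2])
print(f,state()["ee_pos"],state()["clock"])
cv2.imwrite("pics/w8.png",cv2.resize(w["image"][170:370,250:400,::-1],None,fx=3,fy=3,interpolation=cv2.INTER_CUBIC))
```

```text
[np.float64(9.186798466415931), np.float64(9.317926876436156), np.float64(7.898156234503891), np.float64(9.119127384356535)] [ 0.44811929 -0.06864087  0.26662487] 12.05
```

View pics/w8.png

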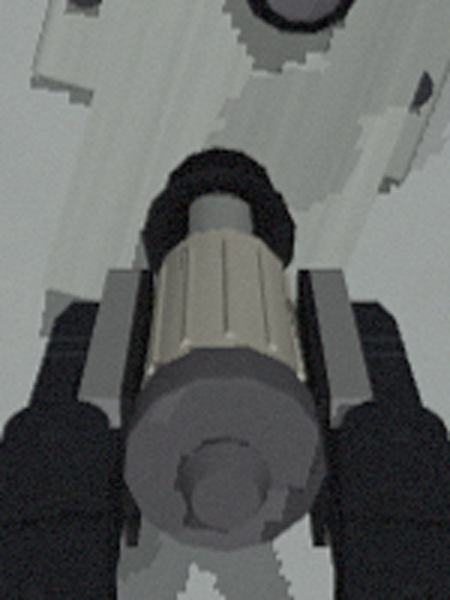

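Emit:
send_rows(
  rows="1 0 0 0.3 0 0 0;1 0 0 0.3 0 0 0",
)

```text
clock: 12.25
ee_pos: [0.4481, -0.0686, 0.2664]
eef_rot: [180.0, -0.0, 97.9]
ft_force: [-1.3, -0.9, 10.8]
width: 0.258
```

Run:
```python
from h import *
f=[]
for i in range(4):
  w=eyes.get_image("wrist"); f.append(state()["ft_force"][2])
print(f,state()["ee_pos"],state()["clock"])
```

```text
[np.float64(10.139769057054462), np.float64(10.148823148059893), np.float64(9.203117076784984), np.float64(9.726354725809141)] [ 0.44810922 -0.068638    0.26641755] 12.45
```

Emit:
send_rows(
  rows="1 0 0 0.3 0 0 0;1 0 0 0.3 0 0 0;1 0 0 0.3 0 0 0",
)

```text
clock: 12.75
ee_pos: [0.4481, -0.0687, 0.2662]
eef_rot: [180.0, -0.0, 97.9]
ft_force: [-1.7, -0.1, 11.7]
width: 0.258
```

Emit:
send_rows(
  rows="1 0 0 0.2 0 0 0;1 0 0 0.2 0 0 0",
)

```text
clock: 12.95
ee_pos: [0.4481, -0.0687, 0.266]
eef_rot: [180.0, -0.0, 97.9]
ft_force: [-2.0, -0.3, 13.0]
width: 0.257
```

Emit:
send_rows(
  force=20,
  rows="1 0 0 0 0 0 0;1 0 0 0 0 0 0;0.3 0 0 0 0 0 0;0 0 0 0 0 0 0;0 0 0 0 0 0 0;0 0 0 0 0 0 0",
)

```text
clock: 13.55
ee_pos: [0.448, -0.0685, 0.2654]
eef_rot: [-180.0, -0.0, 97.9]
ft_force: [0.3, -0.2, 0.5]
width: 0.497
```

Run:
```python
from h import *
s=state();print(s["clock"],s["ee_pos"],s["ft_force"],s["width"])
w=eyes.get_image("wrist")
cv2.imwrite("pics/w9.png",cv2.resize(w["image"][170:370,250:400,::-1],None,fx=3,fy=3,interpolation=cv2.INTER_CUBIC))
```

```text
13.55 [ 0.44804957 -0.06854552  0.26543715] [ 0.34033641 -0.15398495  0.51951643] 0.49663080770924983
```

View pics/w9.png

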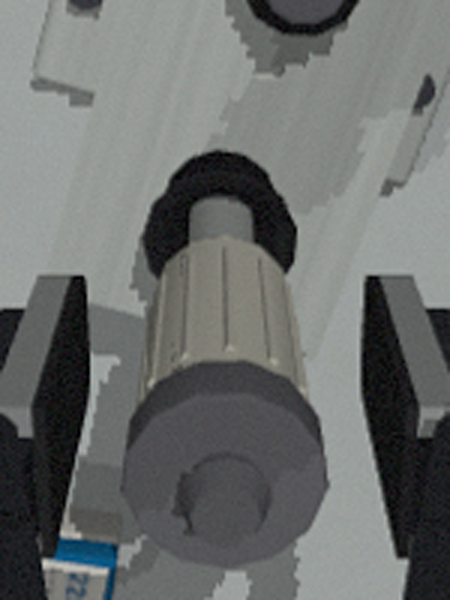

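Run:
```python
from h import *
from scipy.optimize import brentq
w=eyes.get_image("wrist"); E=w["extrinsics"].copy()
M=R.from_euler("xyz",state()["eef_rot"],degrees=True).as_matrix(); tx=M[:,0]
def run(w,mouthtop,barrel,capnear,capfar,nip,wcap):
  P0=atz(w,*mouthtop,.064)-.0138*tx
  print("axis",P0)
  ax=np.array([P0[0],P0[1],0])
  h=lambda row,r:brentq(lambda z:proj(w,ax+[0,0,z]+r*tx)[1]-row,.05,.2)
  zb=h(barrel,.011); print("barrel bottom z",zb,"stem showing",zb-.064)
  zc=h(capnear,-.0125); print("cap top z",zc,"stem end",zc-.094)
  print("capwidth->", brentq(lambda z: np.ptp([proj(w,ax+[0,0,z]+s*.0125*M[:,1])[0] for s in(1,-1)])-wcap,.05,.2))
print("after");run(w,(250+221/3,170+151/3),170+237/3,170+566/3,0,0,205/3)
w2=dict(w);E[2,3]+=.26662-.26544;w2["extrinsics"]=E
print("before");run(w2,(250+221/3,170+149/3),170+231/3,170+550/3,0,0,195/3)
```

```text
after
axis [ 0.44717917 -0.06608101  0.06399955]
barrel bottom z 0.0934888192290281 stem showing 0.0294888192290281
cap top z 0.13551050330076542 stem end 0.04151050330076542
capwidth-> 0.12956526170850752
before
axis [ 0.44718514 -0.06614383  0.06399955]
barrel bottom z 0.09240693050205402 stem showing 0.02840693050205402
cap top z 0.13396100898809057 stem end 0.039961008988090574
capwidth-> 0.124021568190084
```

Emit:
send_rows(
  rows="-0.5 0 0 0 0 0 0;-0.5 0 0 0 0 0 0;-0.5 0 0 -20 0 0 0;-0.5 0 0 -50 0 0 0;-0.5 -10 0 -80 0 0 0;-0.5 -30 0 -90 0 0 0;-0.5 -45 0 -90 0 0 0;-0.5 -45 0 -90 0 0 0;-0.5 -45 0 -90 0 0 0",
)

```text
clock: 14.55
ee_pos: [0.4541, -0.113, 0.3555]
eef_rot: [-180.0, -0.0, 97.9]
ft_force: [-0.8, 0.8, -0.2]
width: 0.754
```

Run:
```python
from h import *
s=state();print(s["clock"],s["ee_pos"],s["ft_force"],s["width"])
w=eyes.get_image("wrist"); d=eyes.get_image("scene"); sd=eyes.get_image("side")
cv2.imwrite("pics/w10.png",w["image"][:,:,::-1])
u,v=366,165
a=cv2.resize(sd["image"][v:v+44,u:u+44,::-1],(400,400),interpolation=cv2.INTER_NEAREST)
b=cv2.resize(d["image"][225:269,322:366,::-1],(400,400),interpolation=cv2.INTER_NEAREST)
cv2.imwrite("pics/ds10.png",np.hstack([b,a]))
```

```text
14.55 [ 0.45405627 -0.11302207  0.35545167] [-0.75092853  0.77650808 -0.24624218] 0.7537772932043005
```

View pics/ds10.png

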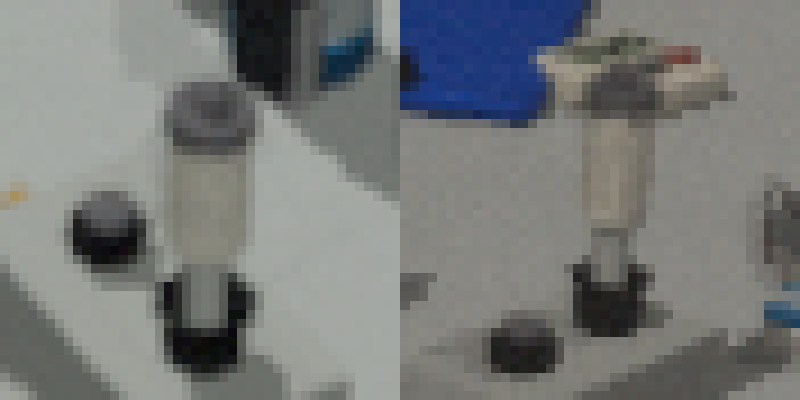

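View pics/w10.png

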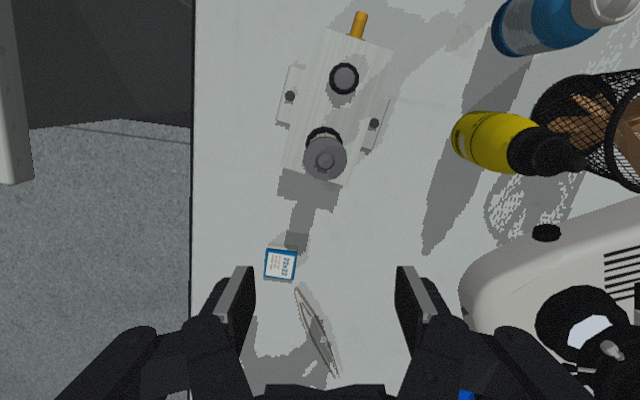

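Run:
```python
from h import *
P=np.array([.4475,-.0675,0])
for n in ("scene","side","wrist"):
  d=eyes.get_image(n); C=d["extrinsics"][:3,3]; f=C-P; f[2]=0; f/=np.linalg.norm(f)
  sx=np.cross([0,0,1],f)
  print(n,"mouth centre",proj(d,P+[0,0,.064]),"rim sides",proj(d,P+[0,0,.064]+.0138*sx),proj(d,P+[0,0,.064]-.0138*sx))
  for s in (14,18,20,22,24,28):
    b=.064+s/1000
    print(s,"barrel front",proj(d,P+[0,0,b]+.011*f).round(2),"cap bottom front",proj(d,P+[0,0,b+.04]+.0125*f).round(2),"nipple top",proj(d,P+[0,0,b+.054]).round(2), "captop", proj(d,P+[0,0,b+.048]).round(2))
w=eyes.get_image("wrist")["image"][110:200,280:370,::-1]
d=eyes.get_image("scene")["image"][222:272,320:370,::-1]
s=eyes.get_image("side")["image"][162:212,364:414,::-1]
g=lambda a,k:cv2.resize(a,None,fx=k,fy=k,interpolation=cv2.INTER_CUBIC)
cv2.imwrite("pics/ds11.png",np.hstack([g(d,8),g(s,8)]));cv2.imwrite("pics/w11.png",g(w,6))
```

```text
scene mouth centre [343.91610224 257.62127534] rim sides [349.36672383 257.94079164] [338.47396976 257.30225668]
14 barrel front [343.97 256.62] cap bottom front [344.55 245.11] nipple top [344.95 237.4 ] captop [344.85 239.24]
18 barrel front [344.03 255.45] cap bottom front [344.62 243.88] nipple top [345.01 236.16] captop [344.92 238.01]
20 barrel front [344.06 254.86] cap bottom front [344.65 243.27] nipple top [345.04 235.54] captop [344.95 237.4 ]
22 barrel front [344.09 254.27] cap bottom front [344.68 242.66] nipple top [345.07 234.92] captop [344.98 236.78]
24 barrel front [344.12 253.68] cap bottom front [344.71 242.04] nipple top [345.11 234.29] captop [345.01 236.16]
28 barrel front [344.18 252.5 ] cap bottom front [344.77 240.8 ] nipple top [345.17 233.04] captop [345.07 234.92]
side mouth centre [388.57485549 194.56525261] rim sides [393.01892323 194.95242862] [384.14290484 194.17913227]
14 barrel front [388.84 191.64] cap bottom front [389.93 179.65] nipple top [390.44 174.02] captop [390.28 175.87]
18 barrel front [388.95 190.44] cap bottom front [390.04 178.42] nippl
[... 605 characters left out ...]
42.55526135]
14 barrel front [324.25 129.41] cap bottom front [324.21 133.63] nipple top [323.96 158.77] captop [323.98 156.9 ]
18 barrel front [324.24 129.99] cap bottom front [324.2 134.4] nipple top [323.95 160.08] captop [323.97 158.13]
20 barrel front [324.24 130.29] cap bottom front [324.19 134.8 ] nipple top [323.95 160.76] captop [323.96 158.77]
22 barrel front [324.23 130.59] cap bottom front [324.19 135.2 ] nipple top [323.94 161.45] captop [323.96 159.42]
24 barrel front [324.23 130.9 ] cap bottom front [324.19 135.62] nipple top [323.93 162.15] captop [323.95 160.08]
28 barrel front [324.23 131.53] cap bottom front [324.18 136.47] nipple top [323.92 163.6 ] captop [323.94 161.45]
```

View pics/ds11.png

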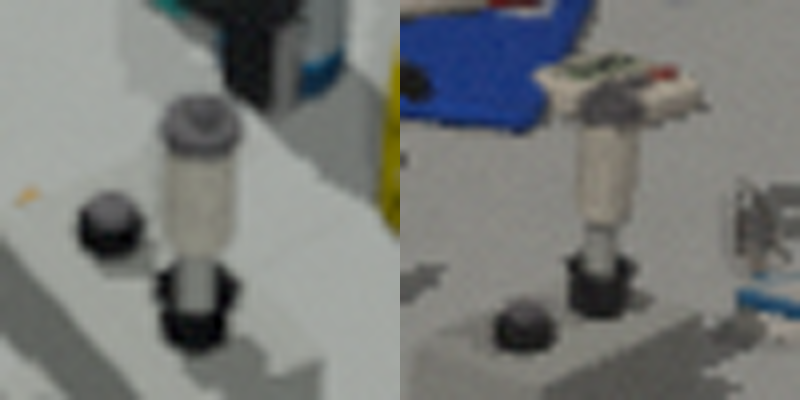

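View pics/w11.png

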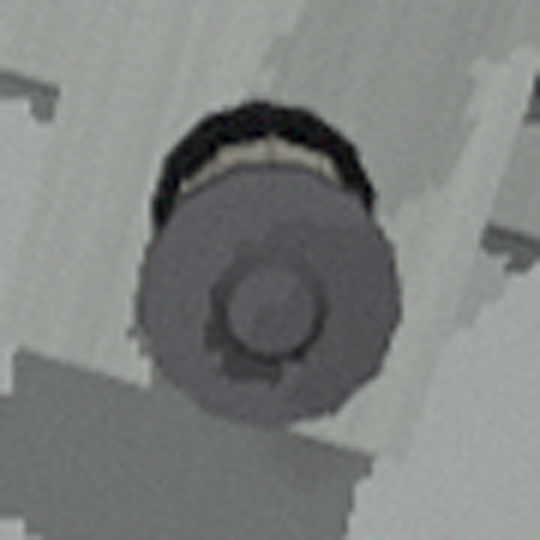

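Three views agree that about 21–22 mm of stem shows, so the depth is about 24.5 mm, which fits what I felt. Letting go may have allowed the tube to spring back slightly. I'll check by feel: shut the fingers and press lightly on the nipple.

Emit:
send_rows(
  rows="1 0 0 0 0 0 0;1 0 0 0 0 0 0;1 0 0 0 0 0 0;1 0 0 0 0 0 0;1 20 0 0 0 0 0;1 46 0 0 0 0 0;1 46 0 0 0 0 0;1 46 0 20 0 0 0;1 46 0 34 0 0 0;1 46 0 38 0 0 0;1 46 0 38 0 0 0",
)

```text
clock: 16.1
ee_pos: [0.4479, -0.068, 0.3173]
eef_rot: [-179.9, 0.0, 97.9]
ft_force: [0.2, -0.2, -0.1]
width: -0.006
```

Run:
```python
from h import *
s=state();print(s["clock"],s["ee_pos"],s["ft_force"],s["width"])
w=eyes.get_image("wrist"); sd=eyes.get_image("side")
cv2.imwrite("pics/w12.png",np.hstack([cv2.resize(w["image"][170:370,250:400,::-1],(375,500)),cv2.resize(sd["image"][140:210,360:410,::-1],(400,500))]))
```

```text
16.1 [ 0.44794994 -0.06797961  0.31725403] [ 0.15757034 -0.18659955 -0.09519491] -0.005718523128133516
```

View pics/w12.png

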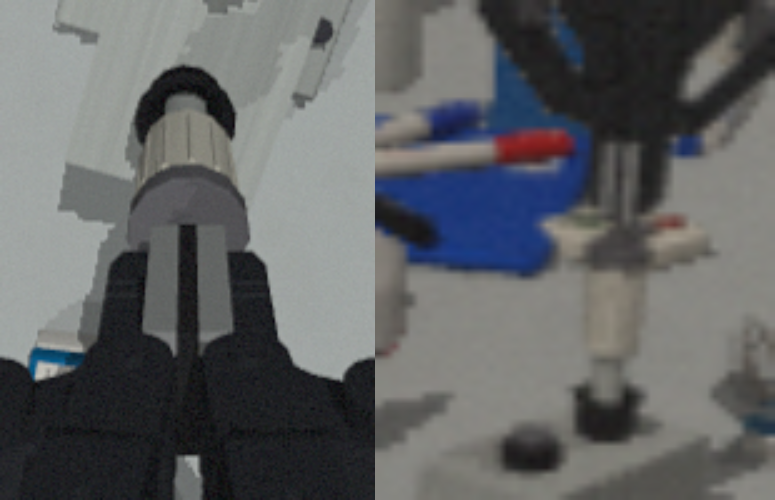

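Fingers are shut and centred just above the nipple. I'll press down in small steps.

Emit:
send_rows(
  rows="1 0 0 1 0 0 0;1 0 0 2 0 0 0;1 0 0 2 0 0 0",
)

```text
clock: 16.5
ee_pos: [0.448, -0.0676, 0.3158]
eef_rot: [180.0, 0.0, 97.9]
ft_force: [0.6, -0.4, 1.0]
width: 0.0
```

Emit:
send_rows(
  rows="1 0 0 0.5 0 0 0;1 0 0 0.9 0 0 0",
)

```text
clock: 16.7
ee_pos: [0.448, -0.0676, 0.3148]
eef_rot: [180.0, 0.0, 97.9]
ft_force: [-0.0, -0.4, -0.1]
width: -0.004
```

Emit:
send_rows(
  rows="1 0 0 0.5 0 0 0;1 0 0 0.9 0 0 0",
)

```text
clock: 16.9
ee_pos: [0.448, -0.0676, 0.3137]
eef_rot: [180.0, 0.0, 97.9]
ft_force: [-0.3, -0.4, 0.8]
width: -0.003
```

Emit:
send_rows(
  rows="1 0 0 0.4 0 0 0;1 0 0 0.7 0 0 0",
)

```text
clock: 17.1
ee_pos: [0.4482, -0.0677, 0.3132]
eef_rot: [180.0, 0.0, 97.9]
ft_force: [-0.3, 0.9, 6.6]
width: -0.009
```

Emit:
send_rows(
  rows="1 0 0 0.4 0 0 0;1 0 0 0.6 0 0 0",
)

```text
clock: 17.3
ee_pos: [0.4484, -0.0677, 0.3129]
eef_rot: [179.9, 0.0, 97.9]
ft_force: [-0.4, 0.3, 7.9]
width: -0.002
```

Emit:
send_rows(
  rows="1 0 0 0.3 0 0 0;1 0 0 0.5 0 0 0",
)

```text
clock: 17.5
ee_pos: [0.4485, -0.0677, 0.3126]
eef_rot: [179.9, 0.0, 97.9]
ft_force: [-0.3, 0.6, 10.6]
width: 0.003
```

Emit:
send_rows(
  rows="1 0 0 0.3 0 0 0;1 0 0 0.3 0 0 0",
)

```text
clock: 17.7
ee_pos: [0.4486, -0.0678, 0.3124]
eef_rot: [179.9, 0.0, 97.9]
ft_force: [0.4, -0.0, 11.7]
width: -0.0
```

Emit:
send_rows(
  rows="1 0 0 0.2 0 0 0;1 0 0 0.2 0 0 0",
)

```text
clock: 17.9
ee_pos: [0.4487, -0.0678, 0.3123]
eef_rot: [179.8, 0.0, 97.9]
ft_force: [0.7, -0.8, 10.7]
width: -0.003
```

Emit:
send_rows(
  rows="1 0 0 -5 0 0 0;1 0 0 -20 0 0 0;1 0 0 -60 0 0 0;1 -20 0 -90 0 0 0;1 -45 0 -90 0 0 0;1 -45 0 -60 0 0 0;1 -45 0 -43 0 0 0;1 -45 0 -43 0 0 0;1 -45 0 -43 0 0 0",
)

```text
clock: 18.8
ee_pos: [0.4541, -0.1122, 0.3546]
eef_rot: [-179.9, -0.0, 97.9]
ft_force: [0.7, -0.0, 0.2]
width: -0.001
```

Run:
```python
from h import *
s=state();print(s["clock"],s["ee_pos"],s["ft_force"],s["width"])
w=eyes.get_image("wrist");d=eyes.get_image("scene");sd=eyes.get_image("side")
cv2.imwrite("pics/f1.png",w["image"][:,:,::-1])
cv2.imwrite("pics/f2.png",np.hstack([cv2.resize(d["image"][222:272,320:370,::-1],(400,400)),cv2.resize(sd["image"][162:212,364:414,::-1],(400,400))]))
```

```text
18.8 [ 0.45411177 -0.11224484  0.35463025] [ 0.70864361 -0.04394364  0.24015427] -0.0012557007640199523
```

View pics/f2.png

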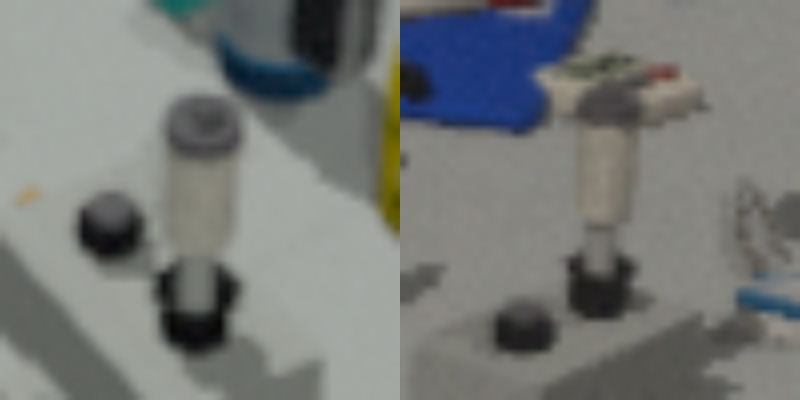

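View pics/f1.png

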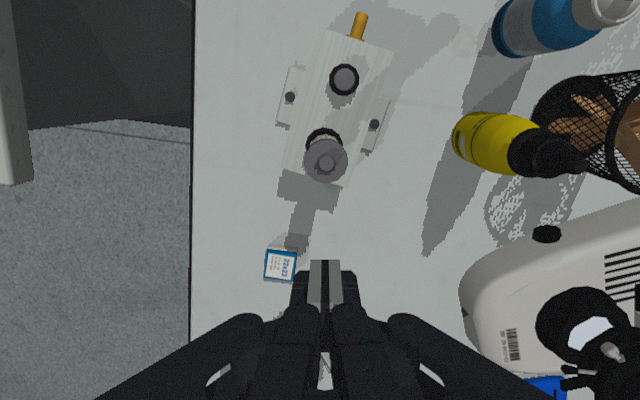

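The tube stands upright in the open port at (325,160) and the fingers are clear of it. Handing in.

```bash
python3 -c "
from rig import ticket
print(ticket.hand_in())"
```

```text
the job is handed in; nothing more can be done
None
```

The filter tube is out of the rack and seated in the manifold's open port, on the stop, with the gripper clear. I handed it in at about 18.8 s of the 43 s.

- **Push:** The seal gave way at about 18–19 mm depth, at about 8.5 N. The stem then slid on against about 3.5 N and met the stop at about 23.5–24 mm. I pressed to 13.0 N, the highest force read, then let go. Force is only reported at the end of each move, so a brief peak in between would not show.
- **Check by feel:** After letting go, I pressed the shut fingers on the nipple. The force rose straight away to about 11.7 N, with no sliding at friction level first, so the tube was bearing on the stop. That contact put the stem end at about 24 mm depth.
- **Check by eye:** The scene, side and wrist views put about 19–24 mm of stem in view (expected about 22 mm), and the tube stands upright. I did not measure the stem again after the final press.
- **Disagreements:** One close-up wrist measurement gave 28–29 mm of stem showing. That would mean the stem was not home, and I put it down to camera bias because the other views and the force contradict it. The tube may also have sprung back up to about 1 mm on release, which would still leave it on the sprung pad.
- **Other items:** I never touched the sample tubes or the things on the bench. I did not take a final picture of the rack.

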